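# Lock the hook stand and hang up the thread tote

## Robot

A 6-joint arm with a two-finger parallel gripper is mounted at the origin on a cart in front of the work surface, level with it; the furniture and walls round the work are solid. World frame = base frame: x ahead of the robot, y to its left, z up, the work surface at z = 0. Lengths are in m, angles in degrees, forces in N, time in s.
With the tool pointing down it reaches from about 0.425 to 0.925 m from the base axis. Payload 12.5 kg.
Tool frame: the origin (TCP) lies at the very end of the fingers, on their centre line; the grasp point (between the pads) lies arm.grasp_offset behind it (arm.grasp_offset is the distance from the TCP to the grasp point, in m); z points along the fingers, x is the direction in which the jaws open and shut, and the axes are right-handed (so a half turn about z gives the same grasp; the last joint's range is limited). The gripper opens to 85 mm and grips with 20 to 120 N. Pads are 22 mm wide; open, the fingers measure 114 mm over their backs; the gripper's body (76 mm by 85 mm) begins 54 mm behind the grasp point. The pads swing forward as they close: fully open they stand 13 mm farther back than shut.
Start: joints at [68.033, 28.126, 89.318, -0, 62.55, -6.05], TCP at [0.171, 0.601, 0.231] pointing down, gripper open.
Joint ranges: [-177.58, 177.58], [-47.91, 125.51], [2.72, 160], [-65.01, 245.01], [3.68, 167.84], [-153.87, 153.87]. Speed limits (degrees/s): [127.2, 127.2, 159.86, 180, 180, 180].

## Interface

Orientations are given as a 3x3 rotation matrix whose columns are the frame's x, y, z axes.
In Python, from cell import arm, read_camera, ticket gives the robot as it stands. The module is installed in compiled form; this text tells all that it offers.
- The arm moves only by the shell command python3 -m pendant 'ROWS'. ROWS is JSON, a list of rows, each an object with "travel": the shift along the tool's x, y, z in mm, a list of three; "twist": the turn about the tool's z in degrees; "fingers": the finger opening in mm, from 0 to 85.4. A call has 1 to 20 rows; each row shifts and turns the pose as measured when the row begins, along the tool's axes as they then stand; what a row does not reach is not made up. A row lasts 1/10 s, in which the tool goes at most 50 mm and 8.59 degrees, less where a joint would pass 70% of its speed; a pose out of reach is approached as far as the arm can. A call with a gripper value outside its range is refused whole. The fingers move at their own pace and stop on an object; the grip force is fixed at half the most. Time passes only in rows, so rows that do not move let the fingers close. It gives the time, the measured TCP pose, the force and the opening at its end, in the units of the state.
- arm.observe(): the state, without advancing time (a new reading comes with each control period).
- read_camera(name): name is "side" or "top"; returns a dict with "img" (420x560x3 uint8, red, green, blue), "fov_y" (degrees; the focal length in pixels is half the picture's height over the tangent of half this angle, whatever the lens; pixels are square), "cx", "cy" (the principal point, pixels), "rvec" (rotation vector, rad) and "tvec" (3), from world to camera coordinates, as OpenCV has them. Camera axes: x right, y down, z forward; pixel columns grow to the right and rows downward; lengths in m; the calibration is good to about 2 mm. A picture is of the moment at which its call begins. There is no depth.
- ticket.hand_in(): hands the job in, once; it reports no verdict.
The state is a dict: "t": time; "qpos": joint angles; "qvel": joint speeds; "joint_torque": joint torques, N m; "position": TCP position; "ee_rot": TCP orientation; "contact_force": force on the tool from outside, world axes, zero at the start; "wrist_torque": the same for the moment, N m; "width": finger opening in m.
Only numpy, scipy, OpenCV 4.12 (cv2) and the standard library are available. Lean on these libraries where they do the work, as an engineer would, in place of code of your own. Each camera call takes 0.05 s, during which the arm holds its last target.

## Task

The brass jam nut on top of the hook stand has worked loose: first run it down (clockwise from above) until it is jammed tight against the post. Then hang the thread tote by the middle of its handle on the stand's blue hook, so that it hangs level and clear of the counter with both reels still in it, and let go. Leave everything else on the counter where it is.

Things in the scene. Friction and masses are not known exactly. Their poses are not given: they have to be found in the camera images.
- hook_stand: Hook stand, fixed. Dark base plate 130 x 140 x 12 (x -60 to +70), grey post of radius 14 with a head of radius 17 from z = 154 to 200, on it a threaded stud of radius 8 up to z = 230. Blue hook: a level strap 14 wide (y) from the post to x = -141. Origin on the counter under the post's axis; -x is the way the hook points, z up.
- hook_seat (a point): Middle of the hook's seat: on the top face of the blue strap (14 wide, 6 thick), 172 above the counter, 105 in front of the post's axis. -x points out along the hook, y across the strap, z up. 30 further out a 6 mm thick lip stands up 16 above the strap (its rounded tip 23), so the handle must come over it from the free end.
- nut_mid (a point): Centre (half-way up) of the brass hexagonal jam nut on the stud on top of the post: 36 across flats, 41 across corners, 16 tall. z up along the stud. Flats face its own +y and -y and every 60 degrees from there. The axes turn with the nut.
- jam_nut (a joint): How far the jam nut is backed off, rad: 0 = fully down, jammed on the post's head (hard stop); grows as it is unscrewed (anticlockwise from above). Starts between 0.8 and 1.4. It comes down 3.2 mm per rad (clockwise from above tightens), takes about 0.1 N m to turn and stays where it is left.
- tote: Small open thread tote of pale wood, 70 (x) x 146 (y) x 117 tall, about 0.25 kg. Tray walls and two cross dividers 36 high; at each y end an upright board 34 wide and 8 thick carries the handle. Origin at the centre of its underside, z up. A reel stands loose in each end compartment; above the middle one is free space up to the handle for the hook to pass along x.
- tote_handle (a point): Centre of the tote's handle: a dark wooden dowel of diameter 12 running along the tote's y, 130 long between the end boards, its axis 100 above the tote's underside and centred over the tote. Axes as the tote's; either side of the tote may face the post.
- reel_red_mid (a point): Centre of the reel of red thread, 35 across, 44 tall, standing loose in the tote's end compartment on its +y side (46.5 from the middle); its top is 50 above the tote's underside.
- reel_natural_mid (a point): Centre of the reel of natural (cream) thread, 35 across, 44 tall, standing loose in the tote's end compartment on its -y side.
- paste_jar: Bystander: open white jar of paste, 76 across, 92 tall. Origin at the centre of its underside; to be left where it is.
- masking_tape: Bystander: roll of cream masking tape lying flat, 88 across, 24 tall. Origin at the centre of its underside; to be left where it is.
- scissors: Bystander: bright steel scissors lying flat, 65 x 186 x 8. Origin at the centre of its underside; to be left where it is.
- awl: Bystander: awl with turned wooden handle lying down, 27 x 128 x 27. Origin at the centre of its underside; to be left where it is.
- needle_tin: Bystander: closed dark red flat tin, 66 x 100 x 25. Origin at the centre of its underside; to be left where it is.
- beeswax: Bystander: yellow cake of wax, 38 x 52 x 18. Origin at the centre of its underside; to be left where it is.
Things that resemble listed ones, but are neither listed nor needed, are in the scene too. Several things look just like the tote: the one meant starts farthest to the robot's left.

How it is judged (in metres and radians):
On the way, in this order (a step that is already met when the one before it is completed fails the run):
1. the jam nut is run fully down while the tote is still off the hook (value of joint jam_nut below 0.08 rad and height (world z) of tote_handle below 0.13 m), for 0.2 s.
2. the tote hangs by its handle on the hook, released (x of tote_handle in the frame of hook_seat between -0.03 and 0.08 m and y of tote_handle in the frame of hook_seat between -0.02 and 0.02 m and z of tote_handle in the frame of hook_seat between 0 and 0.014 m and angle between tote's own z axis and vertical below 0.3 rad and contact force between tote and hook_stand above 1 N and contact force between tote and the fingers below 0.1 N), for 0.2 s.
At the end, for the whole second after the job is handed in: The jam nut is within 0.1 rad of fully down; the tote's handle rests on the strap between lip and post, its middle within 20 mm of the strap's centre line, the tote carried by the hook, tilted less than 0.3 rad, at rest and released; both reels are in their tray (all of step 2 and value of joint jam_nut below 0.1 rad and x of reel_red_mid in the frame of tote between -0.03 and 0.03 m and y of reel_red_mid in the frame of tote between -0.066 and 0.066 m and z of reel_red_mid in the frame of tote between 0 and 0.05 m and x of reel_natural_mid in the frame of tote between -0.03 and 0.03 m and y of reel_natural_mid in the frame of tote between -0.066 and 0.066 m and z of reel_natural_mid in the frame of tote between 0 and 0.05 m and linear speed of tote below 0.03 m/s and angular speed of tote below 0.4 rad/s); the robot touches nothing.
It fails at once if a bystander is shoved more than 30 mm (distance of any of paste_jar, masking_tape, scissors, awl, needle_tin, beeswax from where it was at the start of the episode above 0.03 m).
It fails at once if a reel is spilled out of the tote (distance between any of reel_red_mid, reel_natural_mid and tote above 0.1 m).
It also fails if it takes over 61 s, if anything falls off the work surface, if the arm or the gripper's body presses on something with over 40 N, if the wrist force passes 120 N, or if a joint passes its speed limit or range.

## Working session

There is one attempt and no reset: what is moved stays moved. The work goes in short steps, Python scripts to look and compute and a shell command to move; the robot and the scene stay as the last step left them, time stands still between calls to the robot, and variables do not carry over. Pictures are saved under pics/ and viewed, and the job is handed in when it is done.

```bash
mkdir -p pics
cat > h.py <<'E'
import numpy as np, cv2
from cell import arm, read_camera, ticket
def cam(n):
    c=read_camera(n); im=c['img']; h=im.shape[0]
    f=h/2/np.tan(np.radians(c['fov_y'])/2)
    K=np.array([[f,0,c['cx']],[0,f,c['cy']],[0,0,1]])
    R,_=cv2.Rodrigues(np.array(c['rvec'],float)); return im,K,R,np.array(c['tvec'],float).ravel()
def ray(C,u,v):
    _,K,R,t=C; return -R.T@t, R.T@np.linalg.inv(K)@np.array([u,v,1.])
def onz(C,u,v,z):
    o,d=ray(C,u,v); return o+d*(z-o[2])/d[2]
def proj(C,p):
    _,K,R,t=C; q=K@(R@np.array(p,float)+t); return q[:2]/q[2]
def tri(C1,p1,C2,p2):
    o1,d1=ray(C1,*p1);o2,d2=ray(C2,*p2);d1/=np.linalg.norm(d1);d2/=np.linalg.norm(d2)
    s=np.linalg.lstsq(np.c_[d1,-d2],o2-o1,rcond=None)[0]
    a=o1+d1*s[0];b=o2+d2*s[1];return (a+b)/2,np.linalg.norm(a-b)
def save(im,n,box=None,s=1):
    if box: im=im[box[1]:box[3],box[0]:box[2]]
    cv2.imwrite('pics/'+n,cv2.resize(im[:,:,::-1],None,fx=s,fy=s,interpolation=cv2.INTER_CUBIC))
E
python3 - <<'E'
from h import *
for n in('top','side'):
    C=cam(n); save(C[0],n+'0.png',None,1.4); o,_=ray(C,0,0); np.savez(n+'0',*C); print(n,o,C[2].round(2).tolist(),C[1][0])
s=arm.observe(); print(s['t'],s['position'],s['ee_rot'],s['contact_force'],arm.grasp_offset)
E
```

```text
top [ 0.48272837 -0.1643017   1.23358679] [[0.03, -1.0, 0.01], [-1.0, -0.03, -0.08], [0.08, -0.01, -1.0]] [380.59038828   0.         278.96579393]
side [0.97612022 0.39760206 1.44570064] [[-0.83, 0.56, 0.01], [0.5, 0.73, -0.46], [-0.27, -0.38, -0.89]] [503.55067815   0.         288.18293729]
0.1 [0.17131656 0.60086687 0.23079099] [[ 2.74269099e-01  9.61652904e-01 -3.91818317e-04]
 [ 9.61652492e-01 -2.74269348e-01 -8.99264798e-04]
 [-9.72244358e-04 -1.30152515e-04 -9.99999519e-01]] [ 0.36852689  0.38129761 -0.59886239] 0.0187
```

View pics/top0.png

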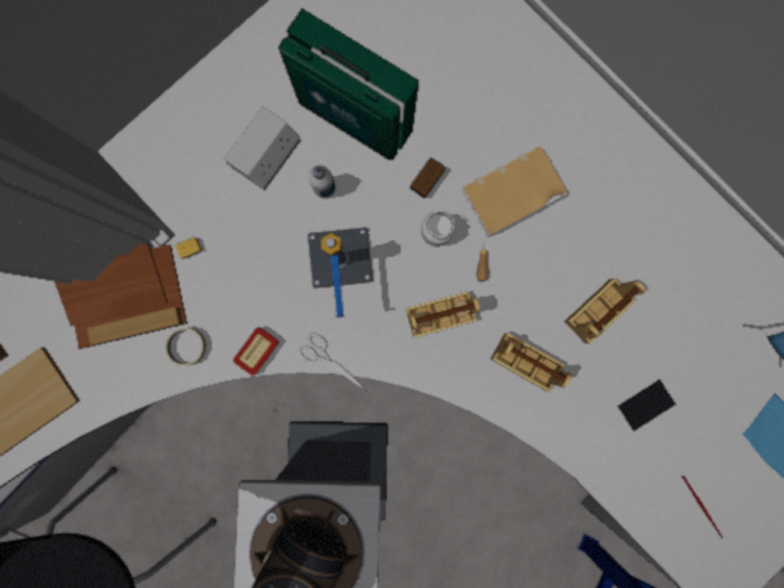

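View pics/side0.png

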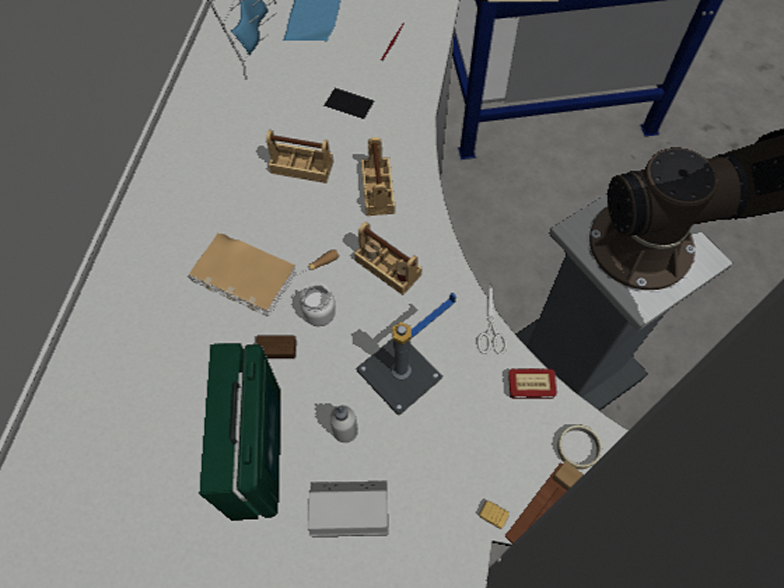

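Top picture: the look-alike totes are at about (443,313), (530,362) and (605,308) in the 1.4x view. Image right is the robot's right, so (443,313) is farthest left. The stand's nut is at (331,243) and the hook tip at (340,315). Next, a close crop.

Run:
```python
from h import *
T=[np.load('top0.npz')[k] for k in('arr_0','arr_1','arr_2','arr_3')]
S=[np.load('side0.npz')[k] for k in('arr_0','arr_1','arr_2','arr_3')]
a=cv2.resize(T[0][160:260,215:375],None,fx=5,fy=5,interpolation=cv2.INTER_CUBIC)
save(a,'tc.png')
b=cv2.resize(S[0][150:300,240:340],None,fx=4,fy=4,interpolation=cv2.INTER_CUBIC); save(b,'sc.png')
```

```text
(no output)
```

View pics/tc.png

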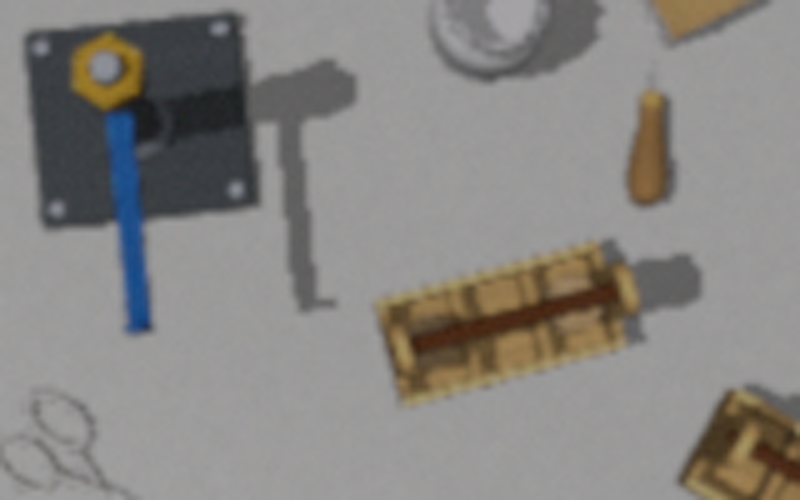

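View pics/sc.png

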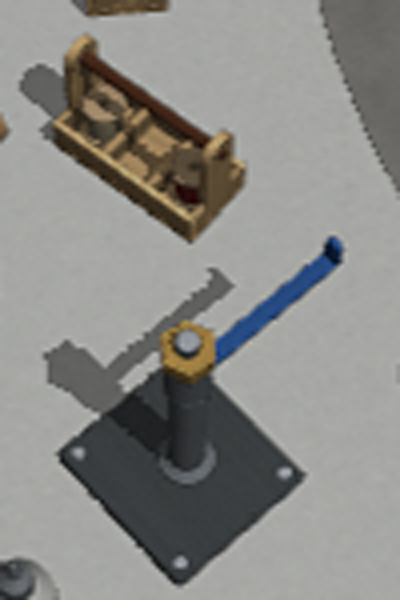

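The tote at top (360,223) has the two reels (red at the left end) and is the right one. Measuring now.

```bash
cat > meas.py <<'E'
from h import *
def ld(n): return [np.load(n+'.npz')[k] for k in('arr_0','arr_1','arr_2','arr_3')]
def mask(im,lo,hi,box):
    h=cv2.cvtColor(im,cv2.COLOR_RGB2HSV); m=cv2.inRange(h,lo,hi); k=np.zeros_like(m); k[box[1]:box[3],box[0]:box[2]]=255
    m&=k; n,l,st,c=cv2.connectedComponentsWithStats(m); i=1+np.argmax(st[1:,4]); return (l==i),c[i],st[i]
def pts(m): ys,xs=np.nonzero(m); return np.c_[xs,ys].astype(float)
E
python3 - <<'E'
from meas import *
T=ld('top0');S=ld('side0')
for C,b,n in((T,(222,160,255,240),'T'),(S,(270,190,345,260),'S')):
    print(n,'brass',mask(C[0],(15,120,90),(32,255,255),b)[1:], 'blue',mask(C[0],(100,120,60),(120,255,255),(b[0],b[1],b[2],b[3]))[1:])
for C,b in((T,(285,200,350,250)),(S,(250,155,305,215))):
    m=mask(C[0],(0,100,30),(12,255,130),b); print('handle',m[1:]); p=pts(m[0]); 
    vx=cv2.fitLine(p.astype(np.float32),cv2.DIST_L2,0,.01,.01).ravel(); t=(p-vx[2:])@vx[:2]; e=[vx[2:]+vx[:2]*t.min(),vx[2:]+vx[:2]*t.max()]; print(e)
    print([onz(C,*q,0.1).round(4) for q in e], onz(C,*m[1],0.1).round(4))
# nut contour and blue in top
m,c,_=mask(T[0],(15,120,90),(32,255,255),(222,160,255,190)); print('nut T',onz(T,*c,.22))
m2,c2,_=mask(S[0],(15,120,90),(32,255,255),(270,220,305,250)); print('tri',tri(T,c,S,c2))
# strap on plane .172
m,c,_=mask(T[0],(100,120,60),(120,255,255),(222,175,255,240)); p=pts(m); l=cv2.fitLine(p.astype(np.float32),cv2.DIST_L2,0,.01,.01).ravel(); t=(p-l[2:])@l[:2]
e=[onz(T,*(l[2:]+l[:2]*x),.172) for x in(t.min(),t.max()-4)]; print('strap',e); d=e[1]-e[0]; print(np.degrees(np.arctan2(d[1],d[0])))
# screws
for C,bx in((T,(218,160,270,210)),(S,(253,245,318,298))):
    g=C[0].astype(int).min(2); sp=(C[0].astype(int).max(2)-g)
    mm=((g>110)).astype(np.uint8); k=np.zeros_like(mm); k[bx[1]:bx[3],bx[0]:bx[2]]=1
    n,l,st,ce=cv2.connectedComponentsWithStats(mm*k)
    for i in range(1,n):
        if st[i,4]<40: print(ce[i],st[i,4],onz(C,*ce[i],.013).round(4))
E
```

```text
T brass (array([236.12820513, 174.05128205]), array([230, 167,  14,  15, 117], dtype=int32)) blue (array([240.17703349, 201.29665072]), array([236, 182,   9,  44, 209], dtype=int32))
S brass (array([286.57303371, 237.5505618 ]), array([280, 230,  13,  15,  89], dtype=int32)) blue (array([307.7005988 , 226.35329341]), array([294, 214,  30,  27, 167], dtype=int32))
handle (array([317.52777778, 223.14814815]), array([298, 217,  40,  13, 108], dtype=int32))
[array([297.84464174, 228.41994293]), array([337.23312188, 217.87040055])]
[array([ 0.5219, -0.2311,  0.1   ]), array([ 0.5564, -0.3481,  0.1   ])] [ 0.5391 -0.2895  0.1   ]
handle (array([275.54621849, 174.55462185]), array([260, 163,  32,  24, 119], dtype=int32))
[array([260.2414307 , 163.66081145]), array([290.7380287 , 185.36804612])]
[array([ 0.5568, -0.349 ,  0.1   ]), array([ 0.5218, -0.2302,  0.1   ])] [ 0.539  -0.2887  0.1   ]
nut T [ 0.65955194 -0.05482159  0.22      ]
tri (array([ 0.6603965 , -0.05297449,  0.210137  ]), np.float64(0.002344496142528093))
strap [array([ 0.64584246, -0.05623574,  0.172     ]), array([ 0.53588033, -0.07109732,  0.172     ])]
-172.30300692352824
[258.5 165.5] 4 [ 0.7257 -0.104   0.013 ]
[222.66666667 169.33333333] 3 [0.7099 0.0116 0.013 ]
[235.29166667 172.95833333] 24 [ 0.6992 -0.0296  0.013 ]
[261.5 197.5] 4 [ 0.6215 -0.1168  0.013 ]
[225.66666667 201.33333333] 3 [ 0.606  -0.0019  0.013 ]
[271.64285714 245.71428571] 14 [ 0.6626 -0.127   0.013 ]
[259.  262.5] 6 [ 0.7248 -0.1025  0.013 ]
[311.  267.5] 6 [ 0.6036 -0.0009  0.013 ]
[285.         290.28571429] 7 [0.7087 0.014  0.013 ]
```

```bash
python3 - <<'E'
from meas import *
T=ld('top0');S=ld('side0')
print('nadir',proj(T,[.4827,-.1643,0]))
for u,v in((172,237),(150,275),(105,152),(0,270),(0,90),(180,245),(187,325),(80,345),(55,280),(205,345)):
    print((u,v),onz(T,u/1.4,v/1.4,0)[:2].round(3),onz(T,u/1.4,v/1.4,.1)[:2].round(3),onz(T,u/1.4,v/1.4,.3)[:2].round(3))
print('side');
for u,v in((568,462),(510,540),(540,545),(583,490)): print((u,v),onz(S,u/1.4,v/1.4,0)[:2].round(3),onz(S,u/1.4,v/1.4,.1)[:2].round(3))
m,c,_=mask(cv2.resize(T[0],None,fx=4,fy=4,interpolation=cv2.INTER_CUBIC),(14,110,90),(34,255,255),(880,640,1020,760))
ct,_=cv2.findContours(m.astype(np.uint8),0,1); k=max(ct,key=cv2.contourArea)[:,0,:].astype(float)/4
hull=cv2.convexHull((k*4).astype(np.float32)); print(cv2.approxPolyDP(hull,6,True)[:,0]/4)
P=np.array([onz(T,*q,.219)[:2] for q in hull[:,0]/4-.375/2]); 
# resample
Q=np.concatenate([np.linspace(P[i],P[(i+1)%len(P)],max(2,int(np.linalg.norm(P[i]-P[(i+1)%len(P)])*1e4))) for i in range(len(P))]); 
c=Q.mean(0); z=(Q-c)@[1,1j]; print(c, 'corner dir',np.degrees(np.angle(np.mean(abs(z)*(z/abs(z))**6)))/6, np.linalg.norm(P.max(0)-P.min(0)))
E
python3 - <<'E'
from h import *
import sys; sys.path
T=cam('top'); save(T[0],'c.png',(225,160,265,200),14)
E
```

```text
nadir [275.08683706 241.03797003]
(172, 237) [0.704 0.339] [0.686 0.298] [0.65  0.217]
(150, 275) [0.613 0.385] [0.603 0.34 ] [0.581 0.251]
(105, 152) [0.902 0.508] [0.868 0.454] [0.8   0.345]
(0, 270) [0.615 0.731] [0.605 0.658] [0.583 0.513]
(0, 90) [1.046 0.767] [1.    0.692] [0.909 0.541]
(180, 245) [0.685 0.319] [0.669 0.28 ] [0.636 0.202]
(187, 325) [0.5   0.293] [0.498 0.256] [0.496 0.181]
(80, 345) [0.448 0.534] [0.45  0.478] [0.456 0.364]
(55, 280) [0.596 0.602] [0.586 0.54 ] [0.568 0.416]
(205, 345) [0.455 0.249] [0.457 0.215] [0.462 0.148]
side
(568, 462) [0.486 0.304] [0.52 0.31]
(510, 540) [0.679 0.356] [0.7   0.359]
(540, 545) [0.636 0.397] [0.66  0.397]
(583, 490) [0.497 0.364] [0.531 0.366]
[[237.   166.5 ]
 [243.5  172.5 ]
 [242.5  178.25]
 [235.75 181.75]
 [230.   178.25]
 [229.5  171.5 ]]
[ 0.66012545 -0.05468376] corner dir -1.1620682708113097 0.056162109369997805
```

View pics/c.png

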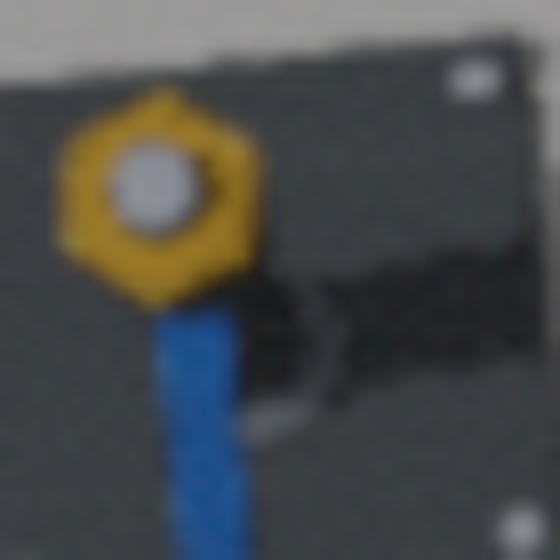

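```bash
cat >> h.py <<'E'
def to(*tg,psi=None):
    s=arm.observe(); R=np.array(s['ee_rot']); d=R.T@(np.array(tg)-s['position'])*1000
    a=np.degrees(np.arctan2(R[1,0],R[0,0])); print('travel',d.round(1),'psi',a.round(2),'twist',None if psi is None else round(a-psi,2),'tilt',R[:2,2].round(4))
def st():
    s=arm.observe(); print(s['t'],np.array(s['position']).round(4),'F',np.array(s['contact_force']).round(1),'M',np.array(s['wrist_torque']).round(2),'w',s['width'],'q',np.array(s['qpos']).round(1))
E
python3 -m pendant '[{"travel":[-34,31,-7.5],"twist":0,"fingers":85},{"travel":[-34,31,-7.5],"twist":0,"fingers":85},{"travel":[-34,31,-7.5],"twist":0,"fingers":85},{"travel":[-34,31,-7.5],"twist":0,"fingers":85},{"travel":[-34,31,-7.5],"twist":0,"fingers":85},{"travel":[-34,31,-7.5],"twist":0,"fingers":85}]'
python3 -c "
from h import *
st();to(.45,.08,.32);to(.6603,-.0529,.3,psi=89)"
```

```text
t: 0.75
position: [0.2952, 0.3486, 0.2741]
ee_rot: [[0.267, 0.964, -0.003], [0.964, -0.267, -0.004], [-0.005, -0.001, -1.0]]
contact_force: [0.9, 0.0, 0.3]
width: 0.0847
0.75 [0.2952 0.3486 0.2741] F [0.9 0.  0.3] M [ 0.02 -0.03 -0.01] w 0.08473130374855556 q [ 4.150e+01  1.160e+01  1.082e+02 -1.000e-01  6.040e+01 -3.300e+01]
travel [-217.7  220.9  -45.2] psi 74.51 twist None tilt [-0.0026 -0.0042]
travel [-289.5  459.   -25.2] psi 74.51 twist -14.49 tilt [-0.0026 -0.0042]
```

```bash
python3 -m pendant '[{"travel":[-31,31,-7],"twist":0,"fingers":85},{"travel":[-31,31,-7],"twist":0,"fingers":85},{"travel":[-31,31,-7],"twist":0,"fingers":85},{"travel":[-31,31,-7],"twist":0,"fingers":85},{"travel":[-31,31,-7],"twist":0,"fingers":85},{"travel":[-31,31,-7],"twist":0,"fingers":85},{"travel":[-31,31,0],"twist":0,"fingers":85}]'
python3 -c "
from h import *
st();to(.6603,-.0529,.3,psi=89)"
```

```text
t: 1.45
position: [0.4497, 0.0692, 0.3201]
ee_rot: [[0.266, 0.964, 0.0], [0.964, -0.266, -0.004], [-0.004, 0.001, -1.0]]
contact_force: [0.7, 0.0, 0.2]
width: 0.0849
1.45 [0.4497 0.0692 0.3201] F [0.7 0.  0.2] M [ 0.01 -0.01  0.03] w 0.08493990206722239 q [  0.5   8.8 104.4  -0.2  66.8 -73.9]
travel [-61.5 235.5  20.5] psi 74.55 twist -14.45 tilt [ 0.0001 -0.0037]
```

```bash
python3 -m pendant '[{"travel":[-10,40,0],"twist":-3,"fingers":85},{"travel":[-10,40,0],"twist":-3,"fingers":85},{"travel":[-9,41,0],"twist":-3,"fingers":85},{"travel":[-7,41,0],"twist":-3,"fingers":85},{"travel":[-5,42,0],"twist":-2.5,"fingers":85}]'
python3 -c "
from h import *
st();to(.6603,-.0529,.25,psi=89)"
```

```text
t: 1.95
position: [0.6476, -0.0128, 0.3211]
ee_rot: [[0.014, 1.0, 0.001], [1.0, -0.014, -0.004], [-0.004, 0.001, -1.0]]
contact_force: [0.2, -0.3, 0.2]
width: 0.0851
1.95 [ 0.6476 -0.0128  0.3211] F [ 0.2 -0.3  0.2] M [-0.    0.01  0.04] w 0.08513222821444566 q [ -6.9  26.1  78.8  -0.2  75.  -96. ]
travel [-39.6  13.2  71.3] psi 89.2 twist 0.2 tilt [ 0.0007 -0.0041]
```

```bash
python3 -m pendant '[{"travel":[-20,6.5,0],"twist":0,"fingers":85},{"travel":[-20,6.5,0],"twist":0,"fingers":85},{"travel":[0,0,20],"twist":0,"fingers":60},{"travel":[0,0,20],"twist":0,"fingers":60},{"travel":[0,0,20],"twist":0,"fingers":60}]'
python3 -c "
from h import *
st();to(.6603,-.0529,.2,psi=89)
for n in('top','side'):
    C=cam(n); save(C[0],n+'1.png',(180,120,300,210) if n=='top' else (240,180,360,270),6)
    print(proj(C,[.6603,-.0529,.2]))
"
```

```text
t: 2.45
position: [0.6656, -0.0573, 0.2574]
ee_rot: [[0.014, 1.0, 0.001], [1.0, -0.014, -0.004], [-0.004, 0.001, -1.0]]
contact_force: [0.2, 0.7, 0.1]
width: 0.0597
2.45 [ 0.6656 -0.0573  0.2574] F [0.2 0.7 0.1] M [ 0.02 -0.02  0.02] w 0.059689495441951367 q [-10.5  30.4  80.9  -0.2  68.5 -99.6]
travel [ 4.6 -5.4 57.4] psi 89.2 twist 0.2 tilt [ 0.0011 -0.0043]
[236.18065247 175.04189574]
[286.16374202 239.0164084 ]
```

View pics/side1.png

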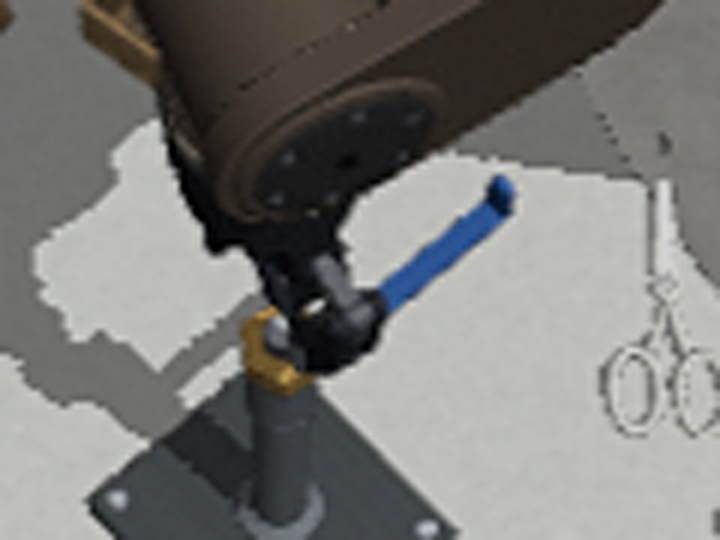

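```bash
python3 -m pendant '[{"travel":[4.6,-5.4,0],"twist":0,"fingers":60},{"travel":[0,0,0],"twist":0,"fingers":60}]'
python3 -c "
from h import *
st();to(.6603,-.0529,.192,psi=89)"
```

```text
t: 2.75
position: [0.659, -0.0518, 0.2565]
ee_rot: [[0.014, 1.0, -0.004], [1.0, -0.014, -0.003], [-0.003, -0.004, -1.0]]
contact_force: [0.7, 0.8, 0.3]
width: 0.0596
2.75 [ 0.659  -0.0518  0.2565] F [0.7 0.8 0.3] M [ 0.05 -0.01  0.01] w 0.059619443858909646 q [-10.1  30.   81.9  -0.2  68.3 -99.3]
travel [-0.8  1.5 64.5] psi 89.21 twist 0.21 tilt [-0.0036 -0.0033]
```

```bash
python3 -m pendant '[{"travel":[-0.8,1.5,16],"twist":0,"fingers":60},{"travel":[0,0,16],"twist":0,"fingers":60},{"travel":[0,0,14],"twist":0,"fingers":60},{"travel":[0,0,12],"twist":0,"fingers":60},{"travel":[0,0,3],"twist":0,"fingers":60},{"travel":[0,0,0],"twist":0,"fingers":60}]'
python3 -c "
from h import *
st();to(.6603,-.0529,.192,psi=89)"
```

```text
t: 3.35
position: [0.662, -0.0521, 0.1991]
ee_rot: [[0.012, 1.0, 0.005], [1.0, -0.012, -0.005], [-0.005, 0.005, -1.0]]
contact_force: [0.1, 0.2, -0.3]
width: 0.0597
3.35 [ 0.662  -0.0521  0.1991] F [ 0.1  0.2 -0.3] M [-0.02  0.01 -0.04] w 0.05969152331983371 q [-10.1  33.   85.7  -0.3  61.  -99.3]
travel [-0.8 -1.7  7.1] psi 89.3 twist 0.3 tilt [ 0.0053 -0.0049]
```

```bash
python3 -m pendant '[{"travel":[-0.8,-1.5,4],"twist":0,"fingers":60},{"travel":[0,0,3],"twist":0,"fingers":60},{"travel":[0,0,0],"twist":0,"fingers":40},{"travel":[0,0,0],"twist":0,"fingers":25},{"travel":[0,0,0],"twist":0,"fingers":25},{"travel":[0,0,0],"twist":0,"fingers":25},{"travel":[0,0,0],"twist":0,"fingers":25},{"travel":[0,0,0],"twist":0,"fingers":25}]'
python3 -c "
from h import *
st();to(.6603,-.0529,.192,psi=89)"
```

```text
t: 4.15
position: [0.6609, -0.0529, 0.1933]
ee_rot: [[0.012, 1.0, 0.007], [1.0, -0.012, -0.005], [-0.005, 0.008, -1.0]]
contact_force: [-0.6, 0.1, -0.2]
width: 0.0349
4.15 [ 0.6609 -0.0529  0.1933] F [-0.6  0.1 -0.2] M [0.11 0.03 0.01] w 0.03489850194562382 q [-10.2  33.2  86.3  -0.2  60.1 -99.4]
travel [ 0.  -0.6  1.3] psi 89.3 twist 0.3 tilt [ 0.0075 -0.0051]
```

```bash
python3 -m pendant '[{"travel":[0,0,0.4],"twist":6,"fingers":25},{"travel":[0,0,0.4],"twist":6,"fingers":25},{"travel":[0,0,0.4],"twist":6,"fingers":25},{"travel":[0,0,0.4],"twist":6,"fingers":25}]'
python3 -c "
from h import *
st();to(.6603,-.0529,.192,psi=89)"
```

```text
t: 4.55
position: [0.6609, -0.053, 0.1919]
ee_rot: [[0.43, 0.903, 0.007], [0.903, -0.43, -0.005], [-0.002, 0.009, -1.0]]
contact_force: [-0.1, 1.0, -0.6]
width: 0.0349
4.55 [ 0.6609 -0.053   0.1919] F [-0.1  1.  -0.6] M [-0.01  0.14  0.07] w 0.03486194204412021 q [-10.2  33.2  86.4  -0.3  59.9 -74.6]
travel [-0.2 -0.6 -0.1] psi 64.55 twist -24.45 tilt [ 0.0074 -0.0054]
```

```bash
python3 -m pendant '[{"travel":[0,0,0.3],"twist":6,"fingers":25},{"travel":[0,0,0.3],"twist":6,"fingers":25},{"travel":[0,0,0.3],"twist":6,"fingers":25}]'
python3 -c "
from h import *
st()"
python3 -m pendant '[{"travel":[0,0,0.3],"twist":6,"fingers":25},{"travel":[0,0,0.2],"twist":3,"fingers":25}]'
python3 -c "
from h import *
st();to(.6603,-.0529,.192,psi=89)"
```

```text
t: 4.85
position: [0.6609, -0.053, 0.1909]
ee_rot: [[0.697, 0.717, 0.007], [0.717, -0.697, -0.006], [0.001, 0.009, -1.0]]
contact_force: [0.0, 0.2, -1.1]
width: 0.0349
4.85 [ 0.6609 -0.053   0.1909] F [ 0.   0.2 -1.1] M [-0.02  0.1   0.08] w 0.034853938628470575 q [-10.2  33.3  86.4  -0.3  59.8 -55.9]
t: 5.05
position: [0.6609, -0.053, 0.1904]
ee_rot: [[0.806, 0.592, 0.007], [0.592, -0.806, -0.006], [0.002, 0.009, -1.0]]
contact_force: [-1.0, 0.4, 0.4]
width: 0.0348
5.05 [ 0.6609 -0.053   0.1904] F [-1.   0.4  0.4] M [0.02 0.22 0.35] w 0.034772867931446336 q [-10.2  33.3  86.4  -0.3  59.8 -46.4]
travel [-0.4 -0.4 -1.6] psi 36.33 twist -52.67 tilt [ 0.007  -0.0059]
```

```bash
for i in 1 2 3 4; do :; done
python3 -m pendant '[{"travel":[0,0,0],"twist":3,"fingers":25}]' | tail -2
python3 -c "
from h import *
st();to(.6603,-.0529,.192)"
python3 -m pendant '[{"travel":[0,0,0],"twist":3,"fingers":25}]' | tail -1
python3 -c "
from h import *
st();to(.6603,-.0529,.192)"
```

```text
contact_force: [-0.1, 0.9, -0.8]
width: 0.035
5.15 [ 0.6608 -0.0531  0.1904] F [-0.1  0.9 -0.8] M [-0.01  0.11  1.43] w 0.03502034922095331 q [-10.2  33.3  86.4  -0.3  59.8 -43.3]
travel [-0.4 -0.4 -1.6] psi 33.28 twist None tilt [ 0.0068 -0.0064]
width: 0.0349
5.25 [ 0.6608 -0.0531  0.1904] F [ 0.   0.2 -0.1] M [0.   0.1  2.46] w 0.0349127478628245 q [-10.2  33.3  86.4  -0.4  59.8 -40.3]
travel [-0.4 -0.4 -1.6] psi 30.36 twist None tilt [ 0.0066 -0.0075]
```

```bash
python3 -m pendant '[{"travel":[0,0,0],"twist":0,"fingers":25},{"travel":[0,0,0],"twist":0,"fingers":25},{"travel":[0,0,0],"twist":0,"fingers":25}]' | tail -1
python3 -c "
from h import *
st();to(.6603,-.0529,.192)"
python3 -m pendant '[{"travel":[0,0,0],"twist":0,"fingers":60},{"travel":[0,0,0],"twist":0,"fingers":60},{"travel":[0,0,0],"twist":0,"fingers":60},{"travel":[0,0,0],"twist":0,"fingers":60}]' | tail -1
python3 -c "
from h import *
st();to(.6603,-.0529,.192)"
```

```text
width: 0.0352
5.55 [ 0.6609 -0.0531  0.1905] F [-0.7 -0.9 -0.2] M [-0.08  0.06  1.43] w 0.03524615527106271 q [-10.1  33.3  86.4  -0.5  59.8 -40.6]
travel [-0.4 -0.5 -1.5] psi 30.73 twist None tilt [ 0.0065 -0.0092]
width: 0.0599
5.95 [ 0.661  -0.0532  0.1906] F [ 0.4 -0.1 -0.6] M [ 0.02  0.01 -0.03] w 0.059873327240941694 q [-10.2  33.3  86.4  -0.4  59.8 -40.5]
travel [-0.5 -0.6 -1.4] psi 30.51 twist None tilt [ 0.0072 -0.0075]
```

```bash
python3 -m pendant '[{"travel":[0,0,-15],"twist":0,"fingers":70},{"travel":[0,0,-25],"twist":0,"fingers":70},{"travel":[0,0,-25],"twist":0,"fingers":70},{"travel":[0,0,-15],"twist":0,"fingers":70},{"travel":[0,0,0],"twist":7,"fingers":70},{"travel":[0,0,0],"twist":7,"fingers":70}]' | tail -1
python3 -c "
from h import *
st();to(.5312,-.2619,.2,psi=16.4)"
```

```text
width: 0.0699
6.55 [ 0.6604 -0.0528  0.2738] F [-0.1  0.4 -1.3] M [ 0.    0.03 -0.05] w 0.06992345097936652 q [-10.2  29.1  80.8  -0.3  69.6 -26.1]
travel [-182.2  164.7   74.2] psi 16.02 twist -0.38 tilt [ 0.0071 -0.0063]
```

```bash
python3 -m pendant '[{"travel":[-26,23.5,0],"twist":0,"fingers":70},{"travel":[-26,23.5,0],"twist":0,"fingers":70},{"travel":[-26,23.5,0],"twist":0,"fingers":70},{"travel":[-26,23.5,5],"twist":0,"fingers":70},{"travel":[-26,23.5,15],"twist":0,"fingers":70},{"travel":[-26,23.5,20],"twist":0,"fingers":70},{"travel":[-20,18,20],"twist":0,"fingers":70},{"travel":[0,0,0],"twist":0,"fingers":70}]' | tail -1
python3 -c "
from h import *
st();to(.5312,-.2619,.083,psi=16.4)
T=cam('top'); S=cam('side'); save(T[0],'t2.png',(210,130,370,250),5); save(S[0],'s2.png',(220,130,380,250),5)
import meas
m=meas.mask(T[0],(15,120,90),(32,255,255),(222,160,255,190)); m2=meas.mask(S[0],(15,120,90),(32,255,255),(270,220,305,250)); print(m[1],m2[1],tri(T,m[1],S,m2[1]))
"
```

```text
width: 0.0701
7.35 [ 0.5307 -0.2604  0.2138] F [ 0.2 -0.3  0.3] M [ 0.05 -0.03  0.04] w 0.07013121981870708 q [-32.6  26.1  95.9   0.1  57.1 -48.3]
travel [ -1.3   0.3 130.8] psi 15.66 twist -0.74 tilt [ 0.0126 -0.0069]
[236.38333333 174.48333333] [286.6875     238.42708333] (array([ 0.66016067, -0.05296286,  0.20412685]), np.float64(0.0026420667613619117))
```

View pics/t2.png

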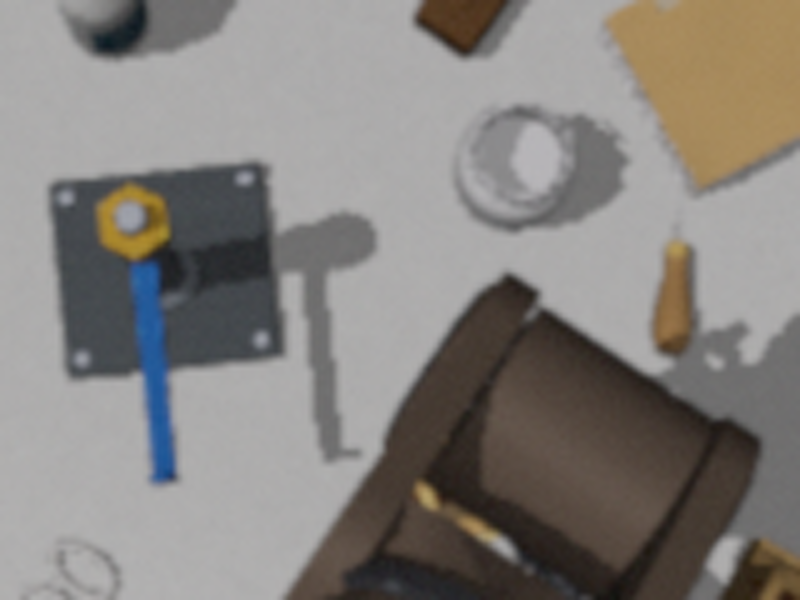

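View pics/s2.png

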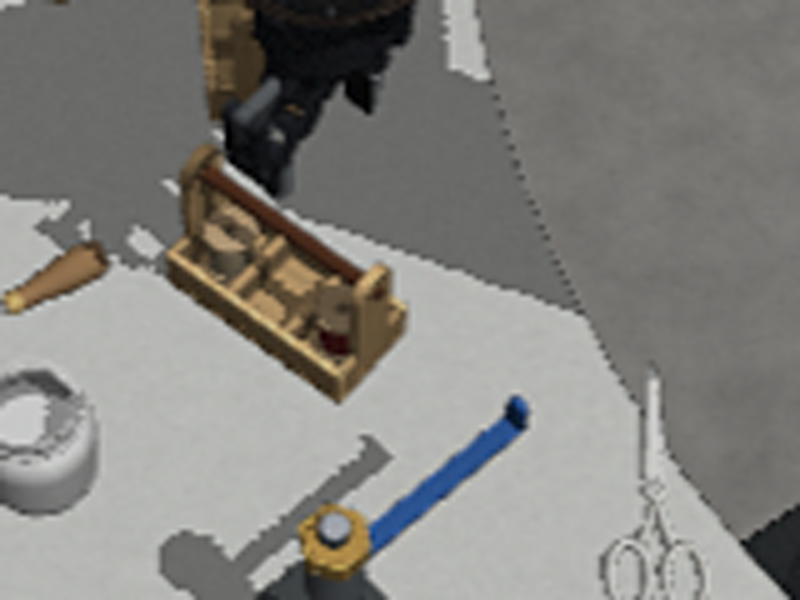

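```bash
python3 -m pendant '[{"travel":[-1,0,20],"twist":-0.7,"fingers":70},{"travel":[0,0,25],"twist":0,"fingers":70},{"travel":[0,0,20],"twist":0,"fingers":70},{"travel":[0,0,10],"twist":0,"fingers":70},{"travel":[0,0,0],"twist":0,"fingers":70}]' | tail -1
python3 -c "
from h import *
st();to(.5312,-.2619,.083,psi=16.4)
S=cam('side'); save(S[0],'s3.png',(220,130,340,220),6)
"
```

```text
width: 0.07
7.95 [ 0.5384 -0.2567  0.1439] F [-0.1 -0.6 -0.5] M [-0.02  0.01  0.02] w 0.07004640334632146 q [-31.9  31.   99.7   0.2  47.8 -48.7]
travel [-9.6  1.8 60.8] psi 16.72 twist 0.32 tilt [ 0.0243 -0.0123]
```

View pics/s3.png

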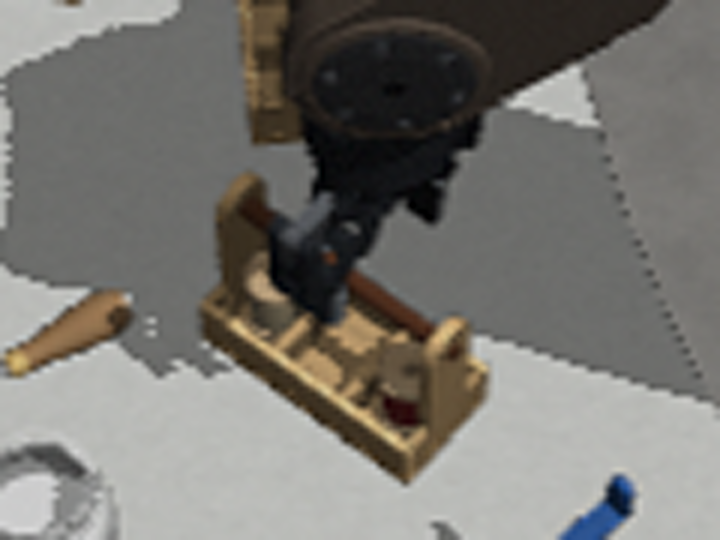

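```bash
python3 -m pendant '[{"travel":[-9.6,1.8,0],"twist":0,"fingers":70},{"travel":[0,0,0],"twist":0,"fingers":70},{"travel":[0,0,15],"twist":0,"fingers":70},{"travel":[0,0,15],"twist":0,"fingers":70}]' | tail -1
python3 -c "
from h import *
st();to(.5312,-.2619,.083,psi=16.4)
"
```

```text
width: 0.0698
8.4 [ 0.5322 -0.2631  0.1196] F [-0.2  0.9 -0.1] M [-0.03  0.04  0.03] w 0.06982577539336393 q [-32.7  32.5 101.6   0.2  43.7 -49.7]
travel [-1.6 -2.4 36.6] psi 16.76 twist 0.36 tilt [ 0.0331 -0.0178]
```

```bash
python3 -m pendant '[{"travel":[-2.5,-2,12],"twist":0,"fingers":70},{"travel":[-1,0,12],"twist":0,"fingers":70},{"travel":[-1,0,12],"twist":0,"fingers":70},{"travel":[0,0,0],"twist":0,"fingers":70}]' | tail -1
python3 -c "
from h import *
st();to(.5312,-.2619,.083,psi=16.4)
S=cam('side'); save(S[0],'s4.png',(220,130,340,220),6)
"
```

```text
width: 0.0698
8.8 [ 0.5286 -0.2641  0.0829] F [-0.   0.4  0.1] M [0.1  0.02 0.05] w 0.06978188637409614 q [-33.   35.3 103.6   0.3  38.9 -49.9]
travel [ 3.2 -1.3 -0.1] psi 16.68 twist 0.28 tilt [ 0.0352 -0.0191]
```

View pics/s4.png

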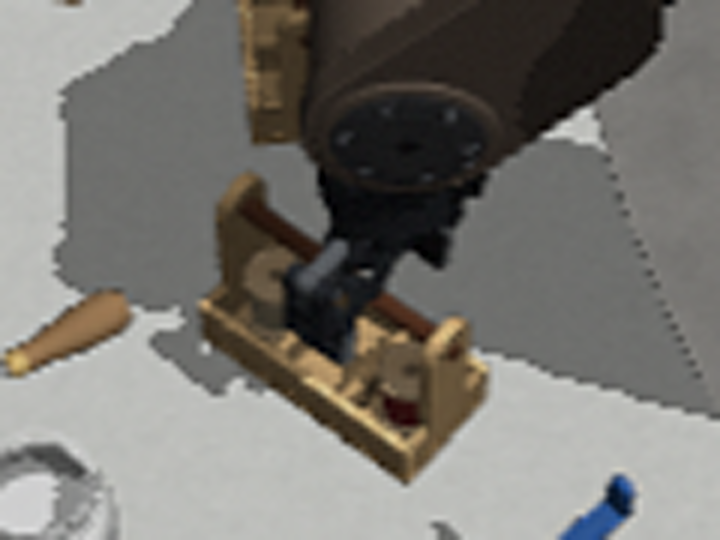

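```bash
python3 -c "
from h import *
import meas; S=meas.ld('side0'); s=arm.observe(); R=np.array(s['ee_rot']);p=np.array(s['position'])
for d in ([0,0,0],[.045,0,-.01],[-.045,0,-.01]): print(d,(proj(S,p+R@np.array(d))-[220,130])*6)
for q in ([.5391,-.2888,.1],[.5312,-.2619,.1],[.5574,-.3512,.1],[.5208,-.2264,.1]): print(q,(proj(S,q)-[220,130])*6)
"
```

```text
[0, 0, 0] [375.78516204 307.57745698]
[0.045, 0, -0.01] [321.12407714 354.97207371]
[-0.045, 0, -0.01] [430.78355849 241.81718459]
[0.5391, -0.2888, 0.1] [333.03773347 267.30289359]
[0.5312, -0.2619, 0.1] [374.65574202 296.96739411]
[0.5574, -0.3512, 0.1] [238.15536951 199.62022018]
[0.5208, -0.2264, 0.1] [430.19660865 336.60947644]
```

```bash
python3 -m pendant '[{"travel":[3,-1.5,1],"twist":0.3,"fingers":70},{"travel":[0,0,0],"twist":0,"fingers":40},{"travel":[0,0,0],"twist":0,"fingers":25},{"travel":[0,0,0],"twist":0,"fingers":5},{"travel":[0,0,0],"twist":0,"fingers":5},{"travel":[0,0,0],"twist":0,"fingers":5},{"travel":[0,0,0],"twist":0,"fingers":5},{"travel":[0,0,0],"twist":0,"fingers":5}]' | tail -1
python3 -c "
from h import *
st();to(.5312,-.2619,.083,psi=16.4)
"
```

```text
width: 0.0098
9.65 [ 0.5324 -0.2622  0.0846] F [-0.5 -1.   0.6] M [0.01 0.06 0.05] w 0.009831487254418675 q [-32.7  35.2 103.3   0.3  39.  -49.2]
travel [-1.1 -0.7  1.5] psi 16.38 twist -0.02 tilt [ 0.0383 -0.0212]
```

```bash
python3 -m pendant '[{"travel":[0,0,-5],"twist":0,"fingers":5},{"travel":[0,0,-8],"twist":0,"fingers":5},{"travel":[0,0,-10],"twist":0,"fingers":5},{"travel":[0,0,-12],"twist":0,"fingers":5},{"travel":[0,0,-12],"twist":0,"fingers":5},{"travel":[0,0,-8],"twist":0,"fingers":5},{"travel":[0,0,0],"twist":0,"fingers":5}]' | tail -1
python3 -c "
from h import *
st();to(.45,-.05,.22,psi=7.7)
S=cam('side'); save(S[0],'s5.png',(220,100,360,220),5)
"
```

```text
width: 0.0097
10.35 [ 0.5298 -0.2606  0.1446] F [-0.6 -0.  -3.4] M [ 0.07  0.05 -0.01] w 0.009677776093980585 q [-32.7  30.3 101.1   0.2  46.2 -49.2]
travel [ -14.9 -222.2  -82.6] psi 16.37 twist 8.67 tilt [ 0.0377 -0.0206]
```

View pics/s5.png

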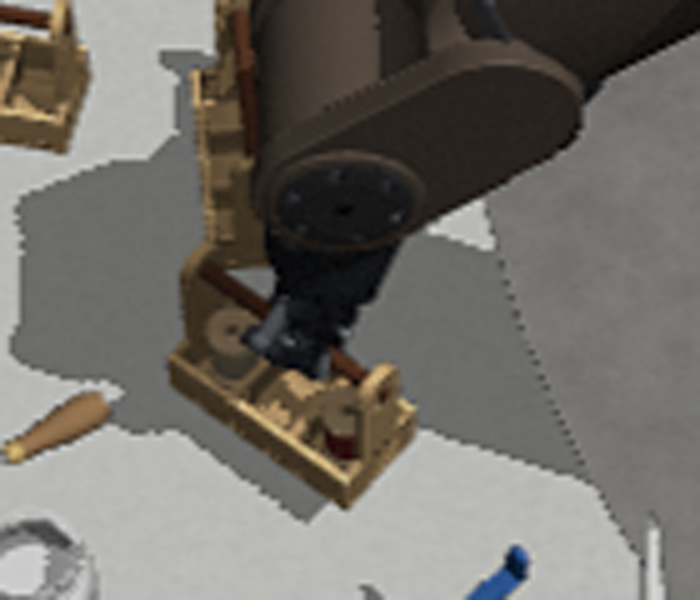

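```bash
python3 -m pendant '[{"travel":[0,0,-12],"twist":0,"fingers":5},{"travel":[0,0,-18],"twist":0,"fingers":5},{"travel":[0,0,-18],"twist":0,"fingers":5},{"travel":[0,0,-16],"twist":0,"fingers":5},{"travel":[0,0,-8],"twist":0,"fingers":5},{"travel":[0,0,0],"twist":0,"fingers":5}]' | tail -1
python3 -c "
from h import *
st();to(.445,-.05,.22,psi=7.7)
"
```

```text
width: 0.0098
11.0 [ 0.526  -0.2585  0.2193] F [-0.2  0.3 -4.3] M [0.16 0.04 0.  ] w 0.009751441152413122 q [-32.7  24.9  97.2   0.2  55.7 -49.2]
travel [ -19.  -222.8   -7.2] psi 16.36 twist 8.66 tilt [ 0.034  -0.0181]
```

```bash
python3 -m pendant '[{"travel":[-6,-12,0],"twist":1,"fingers":5},{"travel":[-8,-20,0],"twist":1.5,"fingers":5},{"travel":[-8,-22,0],"twist":2,"fingers":5},{"travel":[-6,-22,0],"twist":2,"fingers":5},{"travel":[-4,-22,0],"twist":1.7,"fingers":5},{"travel":[-2,-12,0],"twist":0.5,"fingers":5}]' | tail -1
python3 -c "
from h import *
st();to(.445,-.05,.22,psi=7.7)
"
```

```text
width: 0.0098
11.6 [ 0.4661 -0.1566  0.2115] F [ 0.2 -0.  -3.6] M [0.02 0.07 0.04] w 0.00979587479625945 q [-2.620e+01  1.810e+01  1.101e+02 -1.000e-01  4.990e+01 -3.340e+01]
travel [  -7.4 -108.2  -10.8] psi 7.18 twist -0.52 tilt [ 0.0292 -0.0157]
```

```bash
python3 -m pendant '[{"travel":[-2,-16,0],"twist":-0.2,"fingers":5},{"travel":[-2,-22,0],"twist":-0.2,"fingers":5},{"travel":[-2,-22,0],"twist":0,"fingers":5},{"travel":[-1,-22,0],"twist":0,"fingers":5},{"travel":[0,-14,0],"twist":0,"fingers":5},{"travel":[0,-6,0],"twist":0,"fingers":5},{"travel":[0,0,0],"twist":0,"fingers":5}]' | tail -1
python3 -c "
from h import *
st();to(.445,-.05,.2,psi=7.7)
T=cam('top');S=cam('side'); save(T[0],'t6.png',(180,150,340,270),5); save(S[0],'s6.png',(240,150,400,270),5)
"
```

```text
width: 0.0098
12.3 [ 0.4451 -0.0505  0.2079] F [ 1.2 -0.6 -4.3] M [ 0.05  0.01 -0.03] w 0.009765066102091153 q [-14.7  15.  115.7  -0.6  47.5 -22.2]
travel [-0.3 -0.7  7.9] psi 7.96 twist 0.26 tilt [ 0.0285 -0.0154]
```

View pics/s6.png

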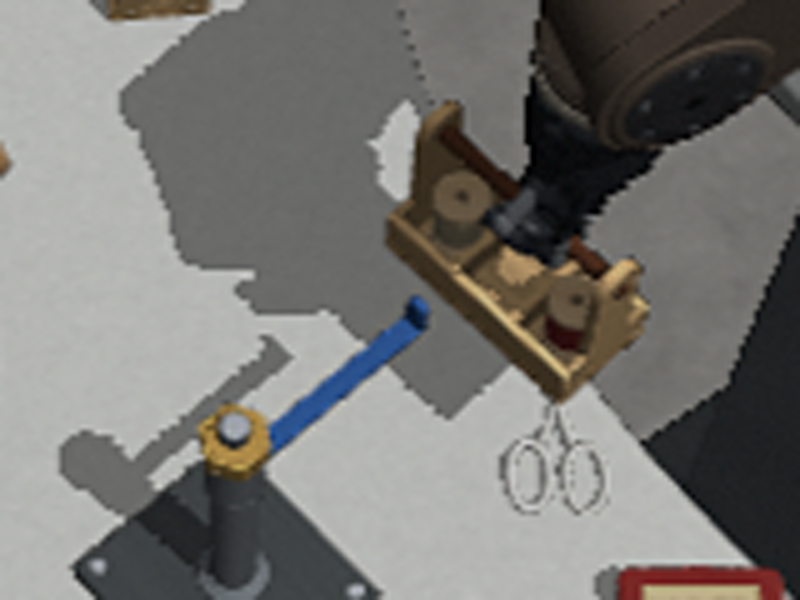

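View pics/t6.png

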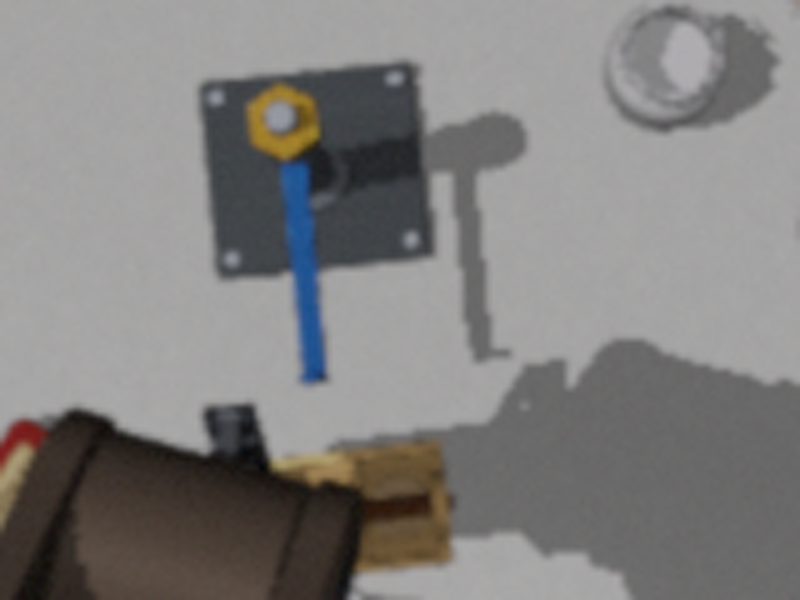

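```bash
python3 -c "
from h import *
import meas; S=meas.ld('side0');T=meas.ld('top0')
a,e=tri(T,(266.4,250.6),S,(329.4,177));print(a,e)
s=arm.observe(); R=np.array(s['ee_rot']);p=np.array(s['position']); h=p-R[:,2]*.0154; print('h grip',h); y=-R[:,1]
c=h-.028*y; print('centre',c,'exp ends',c-.065*y,c+.065*y)
b=onz(S,240+605/5,150+268/5,.2225); print('other end side ray',b)
print('S exp',[(proj(S,c+k*y)-[240,150])*5 for k in(-.065,.065)])
for k in range(2):
  pass
ps=np.array([.6603,-.0529]);ux=np.array([np.cos(np.radians(7.7)),np.sin(np.radians(7.7))]);uy=np.array([-ux[1],ux[0]])
d=c[:2]-ps-(-.105)*ux; print('handle centre in seat frame',d@ux,d@uy)
"
```

```text
[ 0.45482779 -0.14017319  0.21270184] 0.004966956147893313
h grip [ 0.44487034 -0.05105308  0.22332184]
centre [ 0.44870335 -0.07878417  0.22386434] exp ends [ 0.45760142 -0.14315993  0.22512371] [ 0.43980529 -0.01440841  0.22260496]
other end side ray [ 0.43567147 -0.01712374  0.2225    ]
S exp [array([437.34002323, 121.92696073]), array([602.1656133 , 275.25663863])]
handle centre in seat frame -0.10815684573125485 0.002700246038528449
```

```bash
python3 -m pendant '[{"travel":[8,1,3],"twist":0,"fingers":5},{"travel":[14,1,2],"twist":0,"fingers":5},{"travel":[14,0.5,1],"twist":0,"fingers":5},{"travel":[10,0,0.5],"twist":0,"fingers":5},{"travel":[4,0,0],"twist":0,"fingers":5},{"travel":[0,0,0],"twist":0,"fingers":5}]' | tail -1
cat > pos.py <<'E'
from h import *
s=arm.observe(); R=np.array(s['ee_rot']);p=np.array(s['position']); h=p-R[:,2]*.0154; y=-R[:,1]; c=h-.028*y
ps=np.array([.6603,-.0529]);ux=np.array([np.cos(np.radians(7.7)),np.sin(np.radians(7.7))]);uy=np.array([-ux[1],ux[0]])
d=c[:2]-ps+.105*ux; print('centre in seat',d@ux,d@uy,'z',h[2]-.172,'psi',np.degrees(np.arctan2(R[1,0],R[0,0])),'tilt',R[:2,2].round(3)); st()
E
python3 pos.py
python3 -c "
from h import *
T=cam('top');S=cam('side'); save(T[0],'t7.png',(180,150,340,270),5); save(S[0],'s7.png',(270,170,390,260),6)
"
```

```text
width: 0.0097
centre in seat -0.052275714783451846 -0.0029637883545498168 z 0.04486558139729013 psi 7.717126314123961 tilt [ 0.029 -0.016]
13.0 [ 0.5015 -0.0494  0.2015] F [-0.6  0.5 -3.1] M [ 0.11  0.08 -0.01] w 0.009651931098527005 q [-12.9  19.9 109.1  -0.7  49.2 -20.1]
```

View pics/s7.png

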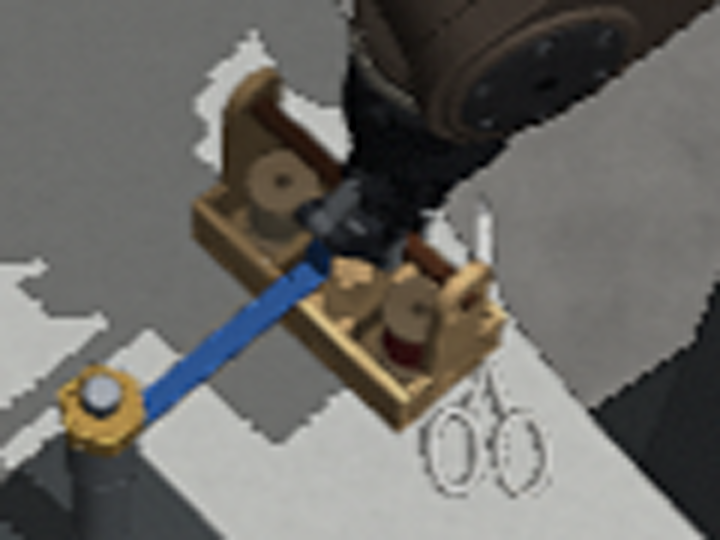

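View pics/t7.png

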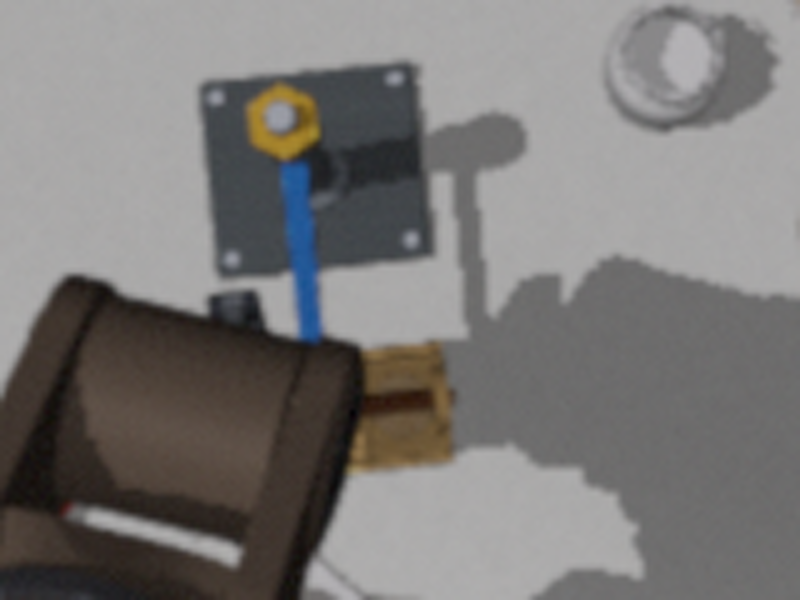

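```bash
python3 -m pendant '[{"travel":[6,-1.5,0.3],"twist":0,"fingers":5},{"travel":[10,-0.8,0.4],"twist":0,"fingers":5},{"travel":[10,0,0.4],"twist":0,"fingers":5},{"travel":[8,0,0.4],"twist":0,"fingers":5}]' | tail -3
python3 pos.py
```

```text
ee_rot: [[0.991, 0.133, 0.029], [0.134, -0.991, -0.016], [0.027, 0.02, -0.999]]
contact_force: [0.1, -1.3, -4.5]
width: 0.0096
centre in seat -0.017543576663794153 -0.00023840100328110348 z 0.044883863414049235 psi 7.6789826994900965 tilt [ 0.029 -0.016]
13.5 [ 0.5356 -0.0421  0.2015] F [ 0.1 -1.3 -4.5] M [0.1  0.01 0.02] w 0.009609112482817764 q [-11.3  22.4 104.7  -0.7  51.  -18.5]
```

```bash
python3 -m pendant '[{"travel":[8,0,0.4],"twist":0,"fingers":5},{"travel":[10,0,0.4],"twist":0,"fingers":5},{"travel":[4,0,0.2],"twist":0,"fingers":5},{"travel":[0,0,0],"twist":0,"fingers":5}]' | tail -3
python3 pos.py
python3 -c "
from h import *
T=cam('top');S=cam('side'); save(T[0],'t8.png',(180,150,340,270),5); save(S[0],'s8.png',(260,180,360,260),7)
"
```

```text
ee_rot: [[0.991, 0.134, 0.029], [0.134, -0.991, -0.016], [0.027, 0.02, -0.999]]
contact_force: [-0.1, 0.4, -4.0]
width: 0.0097
centre in seat 0.007895398166918135 -0.0001811550785430407 z 0.04393270270223848 psi 7.716845735582099 tilt [ 0.029 -0.016]
13.9 [ 0.5608 -0.0386  0.2005] F [-0.1  0.4 -4. ] M [0.12 0.06 0.04] w 0.009669421354266811 q [-10.4  24.4 101.4  -0.8  52.4 -17.6]
```

View pics/s8.png

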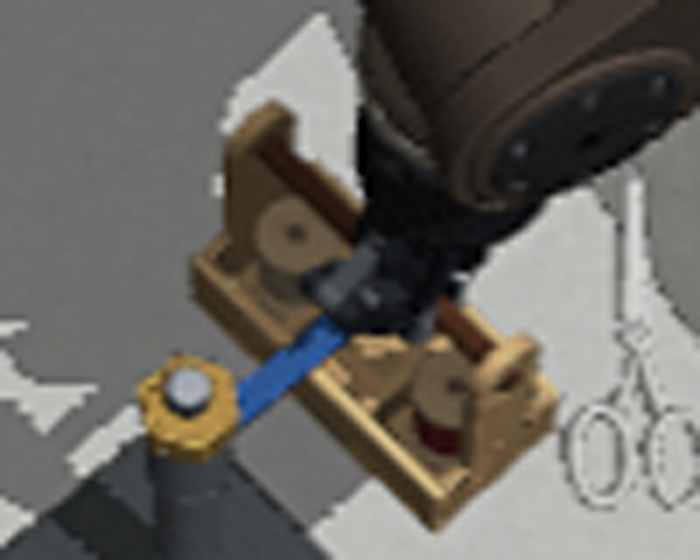

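View pics/t8.png

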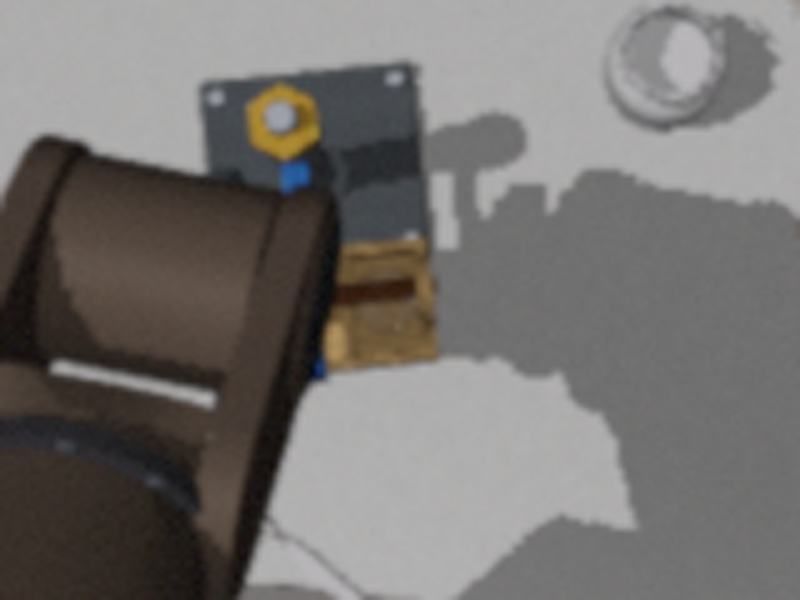

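```bash
python3 -c "
from h import *
import meas; T=meas.ld('top0')
ps=np.array([.6603,-.0529]);ux=np.array([np.cos(np.radians(7.7)),np.sin(np.radians(7.7))]);uy=np.array([-ux[1],ux[0]])
for u,v in((415,288),(437,285)):
  q=onz(T,180+u/5,150+v/5,.207)[:2]-ps+.105*ux; print(q@ux,q@uy)
"
python3 -m pendant '[{"travel":[0,0,6],"twist":0,"fingers":5},{"travel":[-1,0,9],"twist":0,"fingers":5},{"travel":[-1,0,9],"twist":0,"fingers":5},{"travel":[-1,0,5],"twist":0,"fingers":5}]' | tail -2
python3 pos.py
```

```text
0.007317497379982874 -0.06380803167422072
0.007655857998156379 -0.07581816318420324
contact_force: [-0.6, 0.2, -3.3]
width: 0.0099
centre in seat 0.0040545393440778715 -0.0007808043826928167 z 0.013047646589867568 psi 7.693529799998214 tilt [ 0.029 -0.016]
14.4 [ 0.5571 -0.0397  0.1697] F [-0.6  0.2 -3.3] M [ 0.14 -0.02 -0.01] w 0.009926435788574708 q [-10.6  26.3 103.8  -0.8  48.  -17.7]
```

```bash
python3 -m pendant '[{"travel":[0,0,2],"twist":0,"fingers":5},{"travel":[0,0,2],"twist":0,"fingers":5},{"travel":[0,0,0],"twist":0,"fingers":5}]' | tail -2
python3 pos.py
python3 -m pendant '[{"travel":[0,0,1.5],"twist":0,"fingers":5},{"travel":[0,0,1],"twist":0,"fingers":5},{"travel":[0,0,0],"twist":0,"fingers":5}]' | tail -2
python3 pos.py
```

```text
contact_force: [0.7, 0.5, -4.0]
width: 0.0099
centre in seat 0.003567454013615705 -0.0008632909939452302 z 0.007422124544892161 psi 7.677730244618468 tilt [ 0.027 -0.016]
14.7 [ 0.5566 -0.0398  0.164 ] F [ 0.7  0.5 -4. ] M [0.07 0.05 0.04] w 0.009915355329601182 q [-10.6  26.8 104.1  -0.8  47.4 -17.7]
contact_force: [-1.2, -0.5, -0.4]
width: 0.0099
centre in seat 0.003979356987238551 -0.0009164769044773651 z 0.0059043596041872815 psi 7.6796829633540025 tilt [ 0.029 -0.016]
15.0 [ 0.557  -0.0398  0.1625] F [-1.2 -0.5 -0.4] M [-0.01  0.27 -0.03] w 0.009929865695395827 q [-10.6  26.9 104.2  -0.8  47.1 -17.7]
```

```bash
python3 -m pendant '[{"travel":[0,0,0.5],"twist":0,"fingers":5},{"travel":[0,0,0],"twist":0,"fingers":14},{"travel":[0,0,0],"twist":0,"fingers":20},{"travel":[0,0,0],"twist":0,"fingers":30},{"travel":[0,0,0],"twist":0,"fingers":45},{"travel":[0,0,0],"twist":0,"fingers":45},{"travel":[0,0,0],"twist":0,"fingers":45}]' | tail -2
python3 pos.py
python3 -c "
from h import *
T=cam('top');S=cam('side'); save(T[0],'t9.png',(180,150,340,270),5); save(S[0],'s9.png',(260,180,360,260),7)
"
```

```text
contact_force: [-1.1, 0.5, -0.5]
width: 0.0453
centre in seat 0.00498859378471675 -0.0013462760771476815 z 0.0064634341899906245 psi 7.694822835577207 tilt [ 0.032 -0.017]
15.7 [ 0.5581 -0.0402  0.1631] F [-1.1  0.5 -0.5] M [-0.03  0.06  0.04] w 0.045259701387678174 q [-10.6  26.9 104.1  -0.8  47.  -17.7]
```

View pics/s9.png

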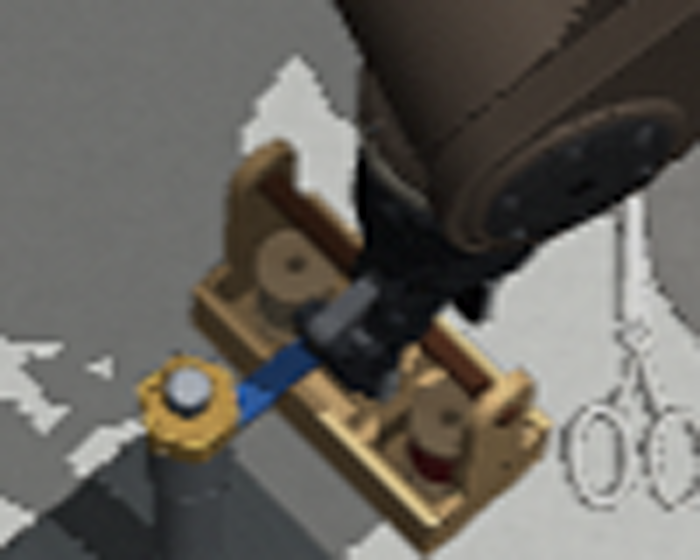

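View pics/t9.png

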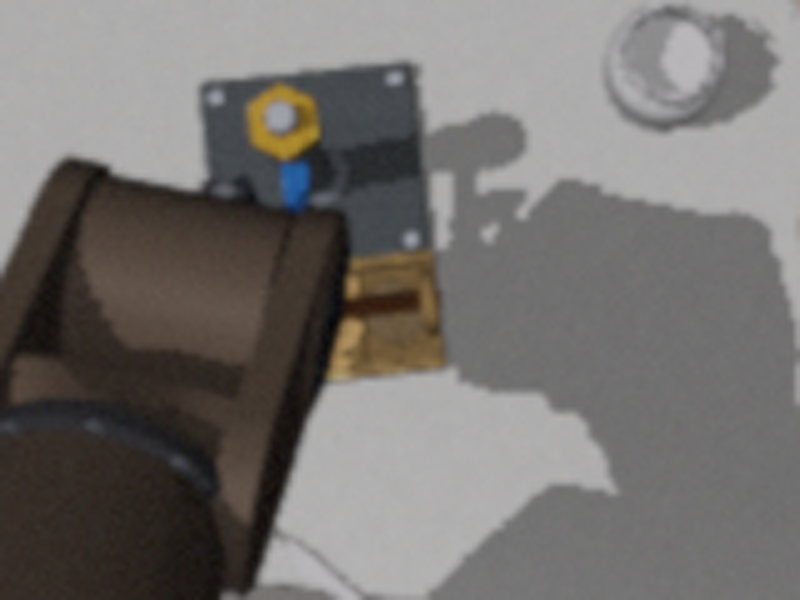

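Fingers are open and the tote hangs on the strap with both reels in it. Now I'll retreat straight up.

```bash
python3 -m pendant '[{"travel":[0,0,-4],"twist":0,"fingers":45},{"travel":[0,0,-8],"twist":0,"fingers":45},{"travel":[0,0,-10],"twist":0,"fingers":45},{"travel":[0,0,-15],"twist":0,"fingers":45},{"travel":[0,0,-20],"twist":0,"fingers":45},{"travel":[0,0,-25],"twist":0,"fingers":45},{"travel":[0,0,-25],"twist":0,"fingers":45},{"travel":[0,0,-25],"twist":0,"fingers":45},{"travel":[0,0,-15],"twist":0,"fingers":45}]' | tail -2
python3 pos.py
```

```text
contact_force: [-0.1, -0.0, -0.4]
width: 0.0452
centre in seat -0.0005705290433548504 0.0022574231091294743 z 0.1635866727742636 psi 7.695735159581885 tilt [ 0.032 -0.017]
16.7 [ 0.5521 -0.0373  0.3202] F [-0.1 -0.  -0.4] M [-0.    0.05 -0.03] w 0.04518431631452837 q [-10.4  16.9  93.4  -0.7  67.7 -17.9]
```

```bash
python3 -m pendant '[{"travel":[-10,-20,0],"twist":0,"fingers":45},{"travel":[-15,-25,0],"twist":0,"fingers":45},{"travel":[-15,-25,0],"twist":0,"fingers":45},{"travel":[-15,-25,0],"twist":0,"fingers":45},{"travel":[-10,-25,0],"twist":0,"fingers":45},{"travel":[0,-20,0],"twist":0,"fingers":45},{"travel":[0,0,0],"twist":0,"fingers":45},{"travel":[0,0,0],"twist":0,"fingers":45}]' | tail -2
python3 -c "
from h import *
st()
T=cam('top');S=cam('side'); save(T[0],'t10.png',(180,150,340,270),5); save(S[0],'s10.png',(250,170,350,260),6.5); save(T[0],'t10f.png',None,1.4)
import meas
ps=np.array([.6603,-.0529]);ux=np.array([np.cos(np.radians(7.7)),np.sin(np.radians(7.7))]);uy=np.array([-ux[1],ux[0]])
for C,b in((T,(210,190,280,225)),(S,(270,170,345,250))):
    m=meas.mask(C[0],(0,100,30),(12,255,130),b); p=meas.pts(m[0]);l=cv2.fitLine(p.astype(np.float32),2,0,.01,.01).ravel();t=(p-l[2:])@l[:2]
    for k in(t.min(),t.max()):
        q=onz(C,*(l[2:]+l[:2]*k),.178)[:2]-ps+.105*ux; print('handle end seat frame',q@ux,q@uy)
m=meas.mask(T[0],(15,120,90),(32,255,255),(222,160,255,190)); m2=meas.mask(S[0],(15,120,90),(32,255,255),(270,220,292,250)); print(m[1],m2[1],tri(T,m[1],S,m2[1]))
"
```

```text
contact_force: [-0.6, -0.1, -0.4]
width: 0.0449
17.5 [0.4654 0.0964 0.3253] F [-0.6 -0.1 -0.4] M [ 0.04 -0.01  0.01] w 0.04492362714287253 q [  4.4   9.4 102.8  -1.3  65.2  -2.7]
handle end seat frame 0.004691492073674774 0.0628524758701039
handle end seat frame 0.004198063634293407 -0.059982863657089616
handle end seat frame 0.0036243902158340914 -0.06313045799105069
handle end seat frame 0.003261055574013228 0.06082624393628884
[236.38333333 174.48333333] [285.92592593 238.28395062] (array([ 0.66090992, -0.05367669,  0.20429327]), np.float64(0.0005575228159578231))
```

View pics/s10.png

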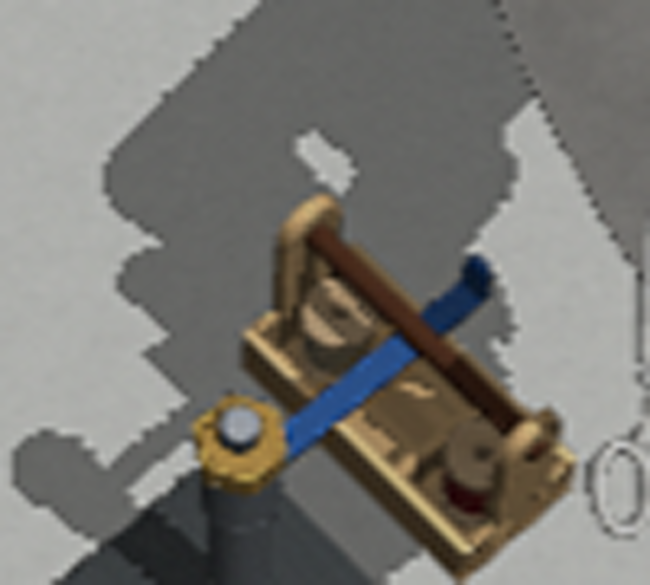

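View pics/t10f.png

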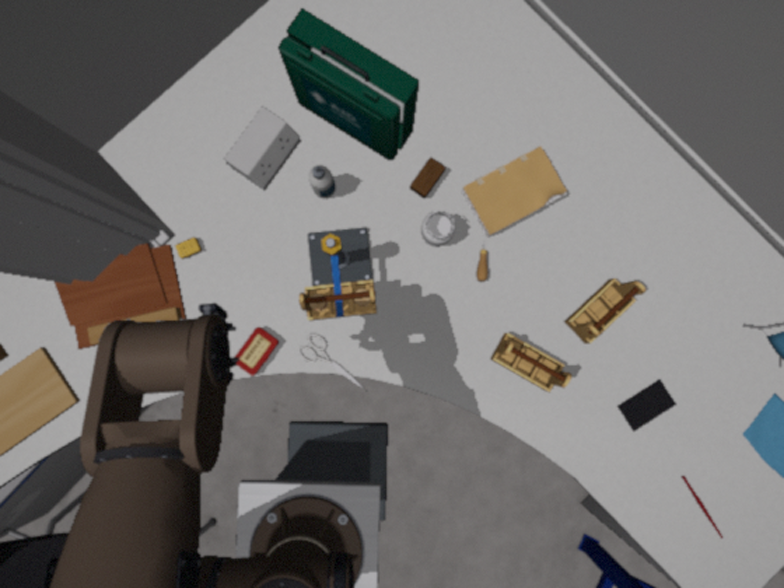

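The handle's middle is about 4 mm from the seat point and within 1–2 mm of the strap's centre line. I'll check that it's at rest, then hand in.

```bash
python3 -m pendant '[{"travel":[0,0,0],"twist":0,"fingers":45},{"travel":[0,0,0],"twist":0,"fingers":45},{"travel":[0,0,0],"twist":0,"fingers":45},{"travel":[0,0,0],"twist":0,"fingers":45},{"travel":[0,0,0],"twist":0,"fingers":45},{"travel":[0,0,0],"twist":0,"fingers":45},{"travel":[0,0,0],"twist":0,"fingers":45},{"travel":[0,0,0],"twist":0,"fingers":45}]' | tail -2
python3 -c "
from h import *
import meas
f=[]
for i in range(3):
    T=cam('side');f.append(T[0][170:260,270:340].astype(int)); 
print([abs(f[i+1]-f[i]).mean() for i in range(2)])
p=meas.mask(T[0],(0,100,30),(12,255,130),(270,170,345,250))[1];print(p)
st()
print(ticket.hand_in())"
```

```text
contact_force: [-0.0, -0.1, 0.2]
width: 0.0449
[np.float64(0.7413756613756614), np.float64(0.7176190476190476)]
[312.54482759 219.5862069 ]
18.55 [0.4664 0.0937 0.3247] F [-0.5  0.6 -0.4] M [-0.04  0.03 -0.  ] w 0.04485034353488819 q [  4.    9.5 102.8  -1.3  65.2  -2.8]
the job is handed in; nothing more can be done
None
```

I ran the jam nut down until it jammed on the post, then hung the leftmost tote on the blue hook. The job is handed in at about 18.5 s of the 61 s allowed; no verdict was reported.

- **Nut:** it turned about 55° before the torque rose sharply to 2.5 N m, against about 0.1 N m to turn it freely. The two camera views put its height about 6 mm lower than before. The gripper dropped 2.9 mm as it followed the nut down, which fits 55° of turn, so I trust that figure over the cameras.
- **Tote:** I gripped the handle 28 mm off its middle, on the red-reel side, so the fingers would clear the strap. It sagged a few degrees while carried and levelled when released.
- **Last check:** the handle is about 4 mm from the seat point along the strap and within 1–2 mm of its centre line. The tote hangs level and at rest with both reels in it. The robot is clear of everything, and the bystanders look unmoved in the last top picture, though I did not measure them.

No check failed. The only disagreement was the nut's drop.

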